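Biscuit tower on the cake stand

ROBOT

A 7-joint arm with a two-finger parallel gripper is mounted at the origin on the work surface. World frame = base frame: x ahead of the robot, y to its left, z up, the work surface at z = 0. Lengths are in m, angles in rad, forces in N, time in s.
With the tool pointing down it reaches from about 0.375 to 0.925 m from the base axis. Payload 3.1 kg.
Tool frame: the origin (TCP) lies between the finger pads; the fingertips stand 19 mm ahead of it and the grasp point (between the pads) is the TCP; z points along the fingers, y is the direction in which the jaws open and shut (so a half turn about z gives the same grasp; the last joint's range is limited). The gripper opens to 85 mm and grips with 20 to 120 N. Pads are 22 mm wide; open, the fingers measure 114 mm over their backs; the gripper's body (76 mm by 85 mm) begins 54 mm behind the grasp point. The pads swing forward as they close: fully open they stand 13 mm farther back than shut.
Start: joints at [1.158, 0.383, 0.044, 1.598, -0.018, 1.161, -0.05], TCP at [0.201, -0.618, 0.25] pointing down, gripper open.
Joint ranges: [-2.61, 2.61], [-0.41, 2.15], [-1.48, 1.57], [0, 2.5], [-1.57, 4.71], [0.05, 1.97], [-2.85, 2.85]. Speed limits (rad/s): [2.79, 2.79, 3.14, 3.14, 3.14, 3.14, 3.14].

INTERFACE

Orientations are given as a unit quaternion [x, y, z, w].
In Python, from bench import move_ptp, movel, move_j, move_gripper, pause, inverse_kinematics, read_camera, camera_params, MotionError, sign_off, look_for, tip_of, read_time_s, read_qpos, read_joint_vel, read_effort, read_eef_pos, read_tcp_rot, read_ft_force, read_ft_torque, read_finger_gap gives the robot as it stands. Calls block until the motion is done:
- move_ptp(position, orientation): joint-space move of the TCP to a pose.
- movel(position, orientation=None, speed=0.15): straight line of the TCP; orientation=None keeps the orientation; speed is the mean speed in m/s.
- move_j(angles): joint-space move.
- move_gripper(opening, effort=None): finger opening in m; effort is the grip in N (None keeps the last); returns when the fingers have stopped.
- pause(seconds).
- inverse_kinematics(position, orientation): joint angles nearest the present ones, or None.
- read_camera(name): name is "scene" or "top" or "wrist"; returns the picture (400x640x3 uint8, red, green, blue); there is no depth.
- camera_params(name): a dict with "K" (3x3 intrinsics, pixels), "camera_from_world" (4x4, takes a point from world to camera coordinates). Camera axes: x right, y down, z forward; pixel columns grow to the right and rows downward; lengths in m; the calibration is good to about 2 mm. A picture is of the moment at which its call begins: read the wrist's pose just before it. camera_params takes no time and is no camera call; for the wrist camera it gives the pose at the moment of the call.
A pose or a line that the arm cannot do raises MotionError and nothing moves.
- sign_off(): hands the job in, once; it reports no verdict.
Trained networks look in the newest picture that a camera, given by its name, has taken for a name from the list of things; names that differ only in an ending like _2 or _b are one class to them, and where a whole thing is asked for, a point or a joint stands for the part that bears it (a point fixed in the world has none). Each returns a list of dicts, best first, with "confidence" (0 to 1); they miss things now and then, are a little off and sometimes report something else, mostly with a low value. They report only what shows in the picture. A call takes as long as a camera call.
- look_for(camera, name): "at" ([column, row] in pixels, amid what is visible of it).
- tip_of(camera, name): "at" ([column, row] in pixels: a listed point, or the origin of a listed thing).
Readings, each from a call of its own:
- read_time_s(): time.
- read_qpos(): joint angles.
- read_joint_vel(): joint speeds.
- read_effort(): joint torques, N m.
- read_eef_pos(): TCP position.
- read_tcp_rot(): TCP orientation.
- read_ft_force(): force on the tool from outside, world axes, zero at the start.
- read_ft_torque(): the same for the moment, N m.
- read_finger_gap(): finger opening in m.
Only numpy, scipy, OpenCV 4.12 (cv2) and the standard library are available. Lean on these libraries where they do the work, as an engineer would, in place of code of your own. Each camera call takes 0.05 s, during which the arm holds its last target. There are 200 camera calls.

TASK

Build the biscuit treat that goes with the coffee on the blue cake stand: the plain shortbread at the bottom, the dark chocolate disc on it, and the pink-iced biscuit on top with its icing up, all lying flat, in a neat stack in the middle of the stand. Set each one down rather than dropping or tossing it, do not shift or tip the stand, and leave the cup, the tamper and the jar where they are.

Things in the scene. Friction and masses are not known exactly. Their poses are not given: they have to be found in the camera images.
- board: Pale wooden serving board, fixed, a slab 130 (x) x 350 (y) x 16 mm high, lying on the counter. Origin: centre of its underside. The three discs start on its top face in a row along its y axis, about 105 mm apart, in any order.
- stand: Small blue ceramic cake stand, loose, 0.6 kg: round foot 84 mm across, thin stem, round flat top plate 92 mm across with no rim, top face 50 mm above the counter, plate 7 mm thick at its edge. Origin: centre of its underside, z up.
- stand_top (a point): Centre of the flat top face of the cake stand, where the stack belongs. z up.
- shortbread: Plain golden shortbread, a hard flat disc 64 mm across and 12 mm thick with a circle of six small dark dots on top, about 28 g. Origin: centre of its underside, z through its top.
- chocolate: Dark brown chocolate disc, hard and flat, 56 mm across and 10 mm thick, with a slightly lighter circle in its top, about 28 g. Origin: centre of its underside, z through its top.
- iced: Biscuit with a flat pink icing top over a light brown side, a hard disc 60 mm across and 12 mm thick, about 26 g. Origin: centre of its underside, z out of the icing. It starts icing up.
- cup: White espresso cup, 66 mm across, 58 mm high, with a handle towards its +y. Bystander. Origin: centre of its underside.
- tamper: Coffee tamper standing on its steel base 58 mm across, dark wooden handle, 80 mm high. Bystander. Origin: centre of its underside.
- jar: Amber glass jar with a pale wooden cap, 66 mm across, 85 mm high. Bystander. Origin: centre of its underside.

How it is judged:
On the way, in this order (a step that is already met when the one before it is completed fails the run):
1. The shortbread lies flat on the middle of the cake stand (horizontal distance between shortbread and stand_top below 0.01 m and z of shortbread in the frame of stand_top between -0.004 and 0.004 m and angle between shortbread's own z axis and vertical below 0.1 rad), for 0.2 s.
2. The chocolate disc lies flat on the middle of the shortbread (horizontal distance between chocolate and stand_top below 0.01 m and z of chocolate in the frame of stand_top between 0.008 and 0.016 m and angle between chocolate's own z axis and vertical below 0.1 rad and horizontal distance between chocolate and shortbread below 0.008 m), for 0.2 s.
3. The iced biscuit lies flat, icing up, on the middle of the chocolate (horizontal distance between iced and stand_top below 0.01 m and z of iced in the frame of stand_top between 0.018 and 0.026 m and angle between iced's own z axis and vertical below 0.1 rad and horizontal distance between iced and chocolate below 0.008 m), for 0.2 s.
At the end, for the whole second after the job is handed in: On the stand lie, from below, shortbread, chocolate, iced biscuit (icing up): each flat (0.1 rad), resting on the one below (4 mm), within 10 mm of the stand's middle and 8 mm of the disc below, at rest; stand upright, within 30 mm of its start (all of step 1 and all of step 2 and all of step 3 and linear speed of each of shortbread, chocolate, iced below 0.02 m/s and angle between stand's own z axis and vertical below 0.05 rad and distance of stand from where it was at the start of the episode below 0.03 m); the robot touches nothing.
It fails at once if a disc is dropped or tossed (moves faster than 0.45 m/s, a fall of about 10 mm, while the fingers do not hold it) ((contact force between the fingers and shortbread below 0.01 N and linear speed of shortbread above 0.45 m/s) or (contact force between the fingers and chocolate below 0.01 N and linear speed of chocolate above 0.45 m/s) or (contact force between the fingers and iced below 0.01 N and linear speed of iced above 0.45 m/s)).
It fails at once if the stand is tipped (over 0.25 rad) or shifted by more than 30 mm (angle between stand's own z axis and vertical above 0.25 rad or distance of stand from where it was at the start of the episode above 0.03 m).
It fails at once if the cup, tamper or jar is shifted by more than 30 mm or knocked over (distance of any of cup, tamper, jar from where it was at the start of the episode above 0.03 m or angle between any of cup, tamper, jar's own z axis and vertical above 0.5 rad).
It also fails if it takes over 72 s, if anything falls off the work surface, if the arm or the gripper's body presses on something with over 40 N, if the wrist force passes 120 N, or if a joint passes its speed limit or range.

## Working session

There is one attempt and no reset: what is moved stays moved. The work goes in short steps, each a Python script; the robot and the scene stay as the last script left them, time stands still between calls to the robot, and variables do not carry over. Pictures are saved under pics/ and viewed, about 8 in all and at most 12, crops included, and the job is handed in when it is done.

```bash
mkdir -p pics; ls; cat > h.py <<'E'
import numpy as np, cv2
from bench import *
def snap(cam,fn=None):
    P=camera_params(cam); im=read_camera(cam)
    if fn: cv2.imwrite('pics/'+fn,im[:,:,::-1])
    return im,P
def proj(P,X):
    c=np.array(P['camera_from_world'])@np.r_[X,1]; u=np.array(P['K'])@c[:3]; return u[:2]/u[2]
def ray(P,px):
    T=np.array(P['camera_from_world']);R=T[:3,:3]
    d=R.T@np.linalg.solve(np.array(P['K']),np.r_[px,1]); return -R.T@T[:3,3],d/np.linalg.norm(d)
def atz(P,px,z):
    o,d=ray(P,px); return o+d*(z-o[2])/d[2]
def tri(obs):
    A=np.zeros((3,3));b=np.zeros(3)
    for P,px in obs:
        o,d=ray(P,px);M=np.eye(3)-np.outer(d,d);A+=M;b+=M@o
    return np.linalg.solve(A,b)
E
python3 - <<'E'
from h import *
np.set_printoptions(precision=3,suppress=True)
Ps={}
for c in ('scene','top'):
    im,P=snap(c,c+'0.png');Ps[c]=P
    o,d=ray(P,(320,200));print(c,o,d)
for n in ['board','stand','stand_top','shortbread','chocolate','iced','cup','tamper','jar']:
    o=[]
    for c in Ps:
        r=tip_of(c,n)[:2]; print(n,c,[(np.round(x['at']),round(x['confidence'],2)) for x in r])
        if r:o.append((Ps[c],r[0]['at']))
    if len(o)==2: print('   ',tri(o))
print(read_time_s(),read_tcp_rot())
cv2.imwrite('pics/both.png',cv2.resize(np.vstack([cv2.imread('pics/scene0.png'),cv2.imread('pics/top0.png')]),(480,600)))
E
```

```text
pics
scene [1.153 0.352 0.917] [-0.509 -0.368 -0.778]
top [ 0.515 -0.035  1.097] [ 0.079  0.028 -0.996]
board scene [(array([437., 251.]), 0.67)]
board top [(array([242., 231.]), 0.63)]
    [ 0.513  0.209 -0.004]
stand scene [(array([286., 192.]), 0.77)]
stand top [(array([380., 210.]), 0.78), (array([258., 146.]), 0.71)]
    [ 0.578 -0.167 -0.005]
stand_top scene [(array([284., 178.]), 0.85), (array([296., 269.]), 0.72)]
stand_top top [(array([382., 210.]), 0.73)]
    [ 0.577 -0.168  0.045]
shortbread scene [(array([438., 246.]), 0.7)]
shortbread top [(array([243., 235.]), 0.79)]
    [ 0.502  0.206 -0.   ]
chocolate scene [(array([478., 274.]), 0.62)]
chocolate top [(array([206., 219.]), 0.74)]
    [0.542 0.306 0.032]
iced scene [(array([395., 219.]), 0.95)]
iced top [(array([280., 233.]), 0.57)]
    [0.511 0.1   0.026]
cup scene [(array([296., 272.]), 0.92)]
cup top [(array([322., 155.]), 0.97)]
    [ 0.733 -0.009 -0.018]
tamper scene [(array([365., 325.]), 0.88), (array([436., 250.]), 0.49)]
tamper top [(array([259., 147.]), 0.91)]
    [ 0.751  0.173 -0.017]
jar scene [(array([226., 229.]), 0.89)]
jar top [(array([323., 151.]), 0.65), (array([395., 141.]), 0.64)]
    [ 0.763 -0.065  0.136]
1.0 [0.988 0.157 0.    0.   ]
```

View pics/both.png

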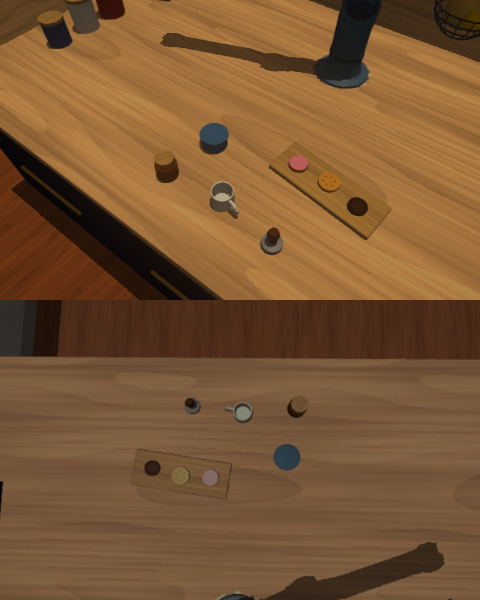

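The scene picture shows the discs on the board in the order iced, shortbread, chocolate (iced nearest the stand). The stand is at scene pixel (284,178) and top pixel (381,210), well clear of cup, tamper and jar. Next I look with the wrist camera.

```bash
cat >> h.py <<'E'
def q(a): return [float(np.cos(a/2)),float(np.sin(a/2)),0.,0.]
A=0.0
E
python3 - <<'E'
from h import *
np.set_printoptions(precision=3,suppress=True)
for a in (0,1.57,-1.57):
    for p in ([.5,.2,.3],[.5,.2,.035],[.53,.3,.035],[.577,-.167,.09]):
        j=inverse_kinematics(p,q(a)); print(a,p,None if j is None else np.array(j))
a=0.
obs={}
for i,p in enumerate([[.577,-.167,.3],[.49,-.167,.3],[.44,.2,.32],[.52,.2,.32]]):
    move_ptp(p,q(a)); pause(.3)
    im,P=snap('wrist',f'w{i}.png')
    o,d=ray(P,(320,200));print(p,o,d)
    for n in (['stand_top'] if i<2 else ['shortbread','chocolate','iced']):
        r=tip_of('wrist',n); print(n,[(np.round(x['at']),round(x['confidence'],2)) for x in r[:2]])
        if r: obs.setdefault(n,[]).append((P,r[0]['at']))
for n in obs:
    print(n,tri(obs[n]),[atz(P,x,.05 if n=='stand_top' else .016) for P,x in obs[n]])
print(read_time_s())
v=[cv2.imread(f'pics/w{i}.png') for i in range(4)]
cv2.imwrite('pics/w.png',cv2.resize(np.vstack([np.hstack(v[:2]),np.hstack(v[2:])]),(800,500)))
E
```

```text
0 [0.5, 0.2, 0.3] [ 0.438  0.268 -1.026  1.771  0.242  1.239 -2.223]
0 [0.5, 0.2, 0.035] [ 0.061  0.559 -0.613  1.977  0.465  0.747 -2.4  ]
0 [0.53, 0.3, 0.035] [-0.033  0.695 -0.703  1.801  0.577  0.861 -2.582]
0 [0.577, -0.167, 0.09] [ 0.422  0.493 -0.257  1.824  0.162  0.845 -1.484]
1.57 [0.5, 0.2, 0.3] [ 0.562  0.342 -1.206  1.767  0.335  1.265 -0.728]
1.57 [0.5, 0.2, 0.035] [ 0.315  0.699 -0.941  1.967  0.749  0.87  -1.036]
1.57 [0.53, 0.3, 0.035] [ 0.076  0.764 -0.858  1.797  0.715  0.924 -1.103]
1.57 [0.577, -0.167, 0.09] [ 0.618  0.533 -0.503  1.814  0.324  0.876 -0.037]
-1.57 [0.5, 0.2, 0.3] [ 0.579  0.356 -1.232  1.767  0.351  1.27   2.401]
-1.57 [0.5, 0.2, 0.035] [ 0.508  0.951 -1.253  1.96   1.053  1.098  1.92 ]
-1.57 [0.53, 0.3, 0.035] [ 0.3    1.055 -1.256  1.788  1.097  1.193  1.831]
-1.57 [0.577, -0.167, 0.09] [-0.696  1.067  1.364  1.875 -1.127  1.249 -2.089]
[0.577, -0.167, 0.3] [ 0.653 -0.168  0.423] [-0.279 -0.014 -0.96 ]
stand_top [(array([59., 31.]), 0.7), (array([314., 176.]), 0.67)]
[0.49, -0.167, 0.3] [ 0.567 -0.167  0.423] [-0.278 -0.014 -0.96 ]
stand_top [(array([313., 110.]), 0.57)]
[0.44, 0.2, 0.32] [0.516 0.198 0.443] [-0.279 -0.014 -0.96 ]
shortbread [(array([309., 122.]), 0.6)]
chocolate [(array([237., 108.]), 0.59), (array([308., 122.]), 0.24)]
iced []
[0.52, 0.2, 0.32] [0.595 0.2   0.444] [-0.278 -0.015 -0.96 ]
shortbread [(array([310., 175.]), 0.97)]
chocolate [(array([244., 158.]), 0.6)]
iced [(array([379., 182.]), 0.62), (array([309., 176.]), 0.5)]
stand_top [ 0.605 -0.179  0.45 ] [array([0.752, 0.134, 0.05 ]), array([ 0.578, -0.163,  0.05 ])]
shortbread [0.512 0.208 0.017] [array([0.512, 0.208, 0.016]), array([0.512, 0.209, 0.016])]
chocolate [ 0.533  0.319 -0.015] [array([0.532, 0.313, 0.016]), array([0.538, 0.309, 0.016])]
iced [0.579 0.183 0.372] [array([0.5  , 0.101, 0.016])]
7.1583
```

View pics/w.png

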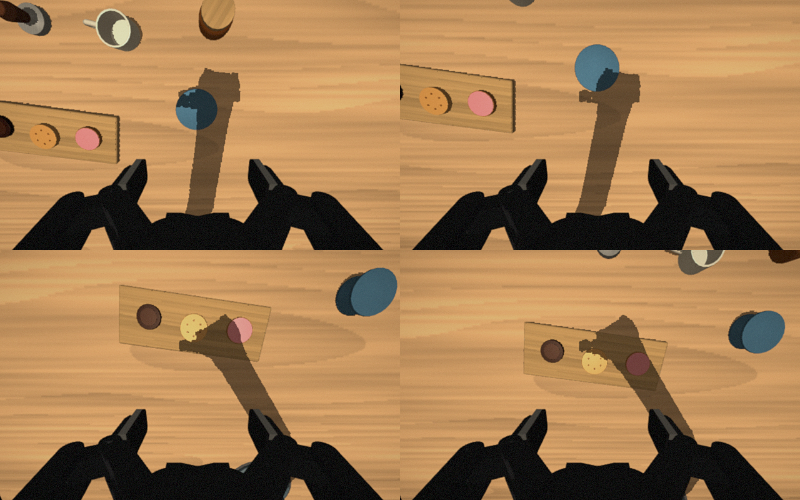

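The plate shows clearly at wrist pixels (314,174) and (315,107), and the board at the left has chocolate, shortbread, iced from left to right. The networks' first stand hit in view 0, at (59,31), was the tamper. I'll take close looks with colour-blob centres as a check.

```bash
cat >> h.py <<'E'
A=1.5708
def blob(im,name,at):
    h=cv2.cvtColor(im,cv2.COLOR_RGB2HSV).astype(int); H,S,V=h[...,0],h[...,1],h[...,2]
    m={'stand_top':(H>90)&(H<125)&(S>80),'iced':((H>165)|(H<4))&(S>50),'chocolate':(V<110)&(S>40)&((H<16)|(H>170)),'shortbread':(S>95)&(H>17)&(H<32)&(V>150)}[name]
    m=cv2.morphologyEx(m.astype(np.uint8),cv2.MORPH_OPEN,np.ones((5,5)))
    n,l,st,c=cv2.connectedComponentsWithStats(m)
    if n<2: return None
    k=1+min(range(n-1),key=lambda i:np.hypot(*(c[i+1]-at))-0.0*st[i+1,4])
    cs=np.vstack(cv2.findContours((l==k).astype(np.uint8),cv2.RETR_EXTERNAL,cv2.CHAIN_APPROX_NONE)[0])
    hull=cv2.convexHull(cs); M=cv2.moments(hull)
    if M['m00']<200: return None
    return np.array([M['m10'],M['m01']])/M['m00'],np.sqrt(4*M['m00']/np.pi)
E
python3 - <<'E'
from h import *
np.set_printoptions(precision=4,suppress=True)
for i in (): pass
guess={'chocolate':[.535,.311],'shortbread':[.512,.2085],'iced':[.5,.101]}
for i,(n,g) in enumerate(guess.items()):
    for k,dy in enumerate((0,-.03)):
        move_ptp([g[0],g[1]+dy-.01,.16],q(A)); pause(.25)
        im,P=snap('wrist',f'c{i}{k}.png'); r=tip_of('wrist',n)
        if r: print(n,'net',np.round(r[0]['at']),round(r[0]['confidence'],2),atz(P,r[0]['at'],.016))
        zt=.016+(.010 if n=='chocolate' else .012)
        b=blob(im,n,proj(P,[*g,zt])); print('   blob',b, atz(P,b[0],zt) if b else '')
        guess[n].append((P,r[0]['at'])) if r else 0
    if len(guess[n])==4: print('  tri origin',tri(guess[n][2:]))
o=[]
for k,dy in enumerate((-.06,.02)):
    move_ptp([.577,-.167+dy,.22],q(A)); pause(.25)
    im,P=snap('wrist',f's{k}.png'); r=tip_of('wrist','stand_top')
    for x in r[:2]: print('stand net',np.round(x['at']),round(x['confidence'],2),atz(P,x['at'],.05))
    b=blob(im,'stand_top',proj(P,[.577,-.167,.05])); print('   blob',b,atz(P,b[0],.05) if b else '')
    if b:o.append((P,b[0]))
if len(o)==2: print('stand blob tri',tri(o))
print(read_time_s())
v=[cv2.imread(f'pics/{i}.png') for i in ('c00','c11','c20','s0')]
cv2.imwrite('pics/c.png',cv2.resize(np.vstack([np.hstack(v[:2]),np.hstack(v[2:])]),(800,500)))
E
```

```text
blob (array([309.5512, 180.7569]), np.float64(43.62903986313552)) [0.5299 0.3199 0.026 ]
chocolate net [313. 158.] 0.58 [0.5322 0.3119 0.016 ]
   blob (array([314.2965, 160.0419]), np.float64(58.22370898403305)) [0.5331 0.3113 0.026 ]
shortbread net [310. 189.] 0.6 [0.5058 0.2096 0.016 ]
   blob (array([308.8221, 175.9304]), np.float64(36.92749046999213)) [0.5055 0.2248 0.028 ]
shortbread net [311. 160.] 0.62 [0.5068 0.2079 0.016 ]Traceback (most recent call last):
    return a.ndim
           ^^^^^^
AttributeError: 'list' object has no attribute 'ndim'

During handling of the above exception, another exception occurred:

Traceback (most recent call last):
  File "h.py", line 8, in proj
    c=np.array(P['camera_from_world'])@np.r_[X,1]; u=np.array(P['K'])@c[:3]; return u[:2]/u[2]
                                       ~~~~~^^^^^
ValueError: setting an array element with a sequence. The requested array has an inhomogeneous shape after 1 dimensions. The detected shape was (4,) + inhomogeneous part.
```

```bash
python3 - <<'E'
from h import *
np.set_printoptions(precision=4,suppress=True)
no=[]
for k,y in enumerate((.091,.061)):
    move_ptp([.5,y,.16],q(A)); pause(.2)
    im,P=snap('wrist',f'c2{k}.png'); r=tip_of('wrist','iced')
    if r: print('net',np.round(r[0]['at']),round(r[0]['confidence'],2),atz(P,r[0]['at'],.016)); no.append((P,r[0]['at']))
    b=blob(im,'iced',proj(P,[.5,.101,.028])); print('   blob',b, atz(P,b[0],.028) if b else '')
if len(no)==2: print(tri(no))
o=[]
for k,dy in enumerate((-.06,.02)):
    move_ptp([.577,-.167+dy,.22],q(A)); pause(.2)
    im,P=snap('wrist',f's{k}.png'); r=tip_of('wrist','stand_top')
    for x in r[:2]: print('stand net',np.round(x['at']),round(x['confidence'],2),atz(P,x['at'],.05))
    b=blob(im,'stand_top',proj(P,[.577,-.167,.05])); print('   blob',b,atz(P,b[0],.05) if b else '')
    if b:o.append((P,b[0]))
if len(o)==2: print('stand blob tri',tri(o))
print(read_time_s(),read_finger_gap())
v=[cv2.imread(f'pics/{i}.png') for i in ('c00','c11','c20','s0')]
cv2.imwrite('pics/c.png',cv2.resize(np.vstack([np.hstack(v[:2]),np.hstack(v[2:])]),(800,500)))
E
```

```text
net [316. 191.] 0.73 [0.5   0.1   0.016]
   blob None 
net [319. 159.] 0.91 [0.5032 0.1012 0.016 ]
   blob None 
[0.5015 0.1031 0.0289]
stand net [318. 138.] 0.85 [ 0.5785 -0.1673  0.05  ]
stand net [462. 166.] 0.28 [ 0.7315 -0.1961  0.05  ]
   blob (array([317.3865, 133.6602]), np.float64(87.54942637907845)) [ 0.5784 -0.1634  0.05  ]
stand net [317. 205.] 0.96 [ 0.5776 -0.1651  0.05  ]
   blob (array([317.4246, 202.7966]), np.float64(78.39190431839414)) [ 0.5783 -0.1621  0.05  ]
stand blob tri [ 0.5784 -0.1636  0.0449]
14.0 0.08524998182799831
```

View pics/c.png

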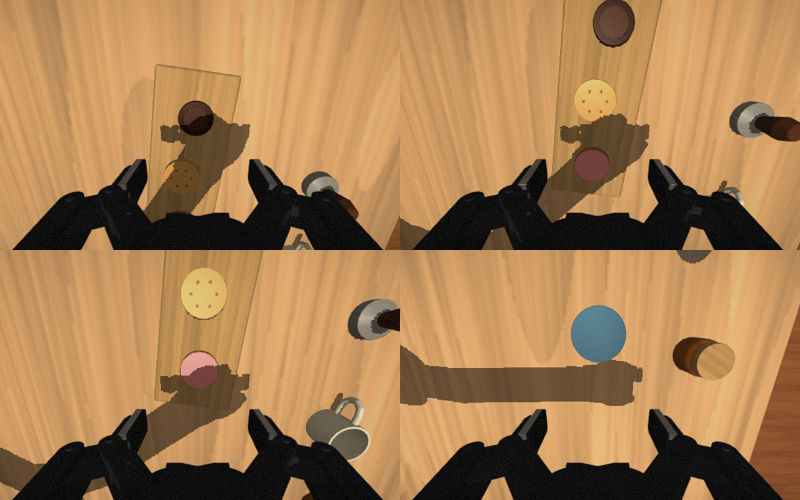

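The close views agree with the networks: discs at about (.532,.311), (.507,.209) and (.501,.101), plate centre about (.578,-.165) with its top near 45–50 mm. Now pick up the shortbread, with the jaws along x.

```bash
cat >> h.py <<'E'
S=[.578,-.165]
def fz(): return float(np.mean([read_ft_force()[2] for _ in range(3)]))
def pick(x,y,ztcp):
    move_ptp([x,y,.09],q(A)); movel([x,y,ztcp],speed=.1)
    move_gripper(.040,20); print('gap',read_finger_gap(),'fz',fz(),'eef',np.round(read_eef_pos(),4))
    movel([x,y,ztcp+.09],speed=.12); print('gap lifted',read_finger_gap())
def lower(x,y,z,zmin):
    """descend from z to contact in small steps"""
    movel([x,y,z],speed=.08); pause(.15); f0=fz()
    while z>zmin:
        z-=.0007; movel([x,y,z],speed=.02); f=fz()
        if abs(f-f0)>1.2: break
    print('contact z',round(z,4),'f',round(f0,2),round(f,2)); return z
E
python3 - <<'E'
from h import *
pick(.507,.209,.032)
move_ptp([*S,.16],q(A)); pause(.2)
snap('wrist','h1.png'); print(read_finger_gap(),fz(),read_time_s())
snap('scene'); 
for c in('scene','top','wrist'):
    read_camera(c); print(c,[ (np.round(r['at']),round(r['confidence'],2)) for r in look_for(c,'shortbread')[:2]])
E
```

```text
gap 0.06277420032780212 fz 4.28355729830268 eef [0.5077 0.2095 0.0331]
gap lifted 0.06280995282127047
0.06259705368198905 -1.261850531572211 19.0833
scene [(array([286., 147.]), 0.82)]
top []
wrist [(array([314., 266.]), 0.85)]
```

View pics/h1.png

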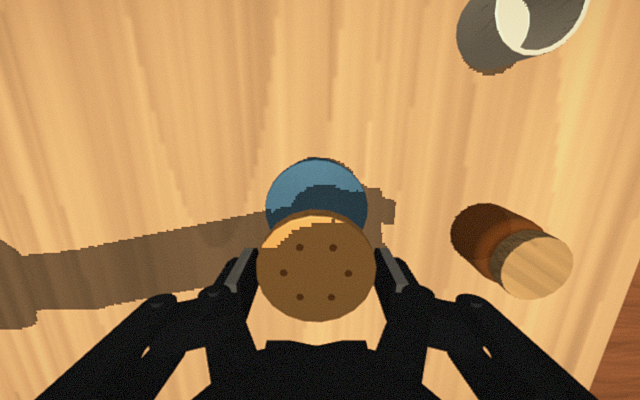

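The picture shows the shortbread held level, centre (316,266) and about 118 px across, with the plate beyond at about (317,207). I compute the disc's position relative to the TCP from it, then set it down.

```bash
python3 - <<'E'
from h import *
np.set_printoptions(precision=4,suppress=True)
im,P=snap('wrist'); K=np.array(P['K']); e=np.array(read_eef_pos()); print('eef',e,K[0,0])
T=np.array(P['camera_from_world'])
# disc top centre from left/right rim 257..376 at row 266
o,d=ray(P,(316.5,266)); dep=K[0,0]*.064/119; c=d*dep/(T[:3,:3]@d)[2]+o
print('disc top centre',c,'rel TCP',c-e)
for z in (-.006,-.009,-.012): print('if top at TCP',z,atz(P,(316.5,266),e[2]+z)-e)
print('plate', atz(P,(317,206),.05))
E
```

```text
eef [ 0.578 -0.165  0.16 ] 277.30094802721436
disc top centre [ 0.5784 -0.1656  0.1504] rel TCP [ 0.0004 -0.0005 -0.0096]
if top at TCP -0.006 [ 0.0004  0.0015 -0.006 ]
if top at TCP -0.009 [ 0.0004 -0.0002 -0.009 ]
if top at TCP -0.012 [ 0.0004 -0.0019 -0.012 ]
plate [ 0.5789 -0.1631  0.05  ]
```

```bash
python3 - <<'E'
from h import *
np.set_printoptions(precision=4,suppress=True)
z=lower(*S,.076,.064)
g=read_finger_gap(); print('gap',g,'eef',read_eef_pos(),read_time_s())
move_gripper(.085,20); pause(.1); print(read_finger_gap(),fz())
movel([*S,.14],speed=.12)
move_ptp([S[0],S[1]-.03,.17],q(A)); pause(.15)
im,P=snap('wrist','p1.png')
for n in('shortbread','stand_top'):
    for r in tip_of('wrist',n)[:1]: print(n,np.round(r['at']),round(r['confidence'],2),atz(P,r['at'],.05))
print(proj(P,[*S,.062]),read_time_s())
E
```

```text
contact z 0.0725 f 0.4 -0.86
gap 0.06314400458949981 eef [ 0.5779 -0.165   0.0724] 22.0833
0.08503198058901056 -0.13343101307984048
shortbread [314. 176.] 0.94 [ 0.5755 -0.1668  0.05  ]
[317.3611 176.6782] 23.85
```

View pics/p1.png

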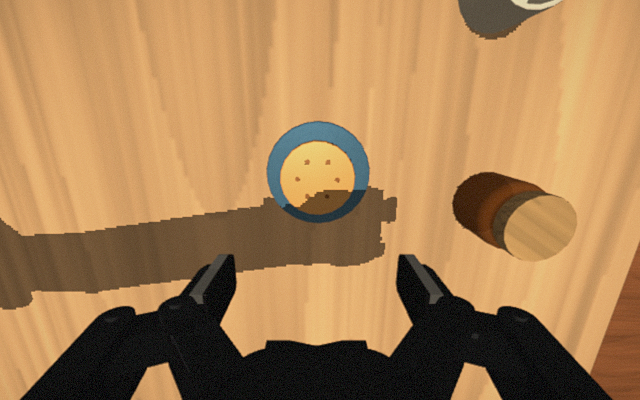

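The shortbread lies flat on the plate: disc centre about (318,178), plate ellipse centre about (318,171.5). The force trigger may have been noise, as its sign was wrong, so I'll use a firmer one. I compute the offsets and pick the chocolate a little higher, since the fingertips touched the board last time.

```bash
cat >> h.py <<'E'
def lower2(x,y,znom):
    z=znom+.004; movel([x,y,z],speed=.08); pause(.2); f0=fz()
    while z>znom-.0012:
        z-=.0007; movel([x,y,z],speed=.02); pause(.03); f=fz()
        if f-f0>2: break
    print('end z',round(z,4),'nominal',znom,'f',round(f0,2),round(f,2),'gap',read_finger_gap())
E
python3 - <<'E'
from h import *
np.set_printoptions(precision=4,suppress=True)
P=camera_params('wrist')
print('plate',atz(P,(318.5,171.5),.05),'disc',atz(P,(318,178),.062))
pick(.532,.311,.0365)
move_ptp([*S,.16],q(A)); pause(.15)
snap('wrist','h2.png'); print(read_finger_gap(),read_time_s())
print([ (np.round(r['at']),round(r['confidence'],2)) for r in look_for('wrist','chocolate')[:2]])
E
```

```text
plate [ 0.5794 -0.1627  0.05  ] disc [ 0.5789 -0.166   0.062 ]
gap 0.05438394242670838 fz 4.58268261553023 eef [0.5325 0.3115 0.0377]
gap lifted 0.05431777136507411
0.054532287037925016 29.6417
[(array([313., 257.]), 0.64)]
```

View pics/h2.png

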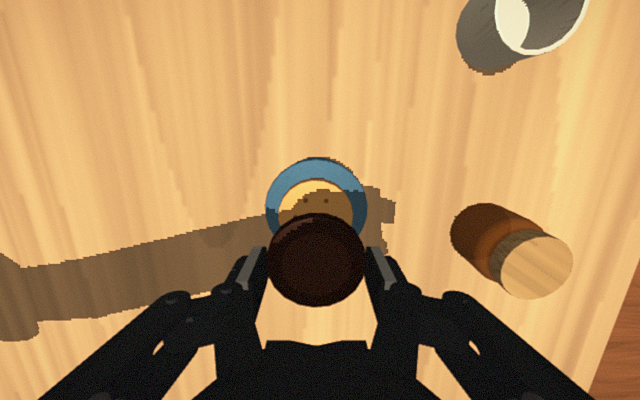

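The chocolate is held level, centre about (316,258), with the shortbread still centred on the plate behind it. I place it.

```bash
python3 - <<'E'
from h import *
np.set_printoptions(precision=4,suppress=True)
P=camera_params('wrist'); e=np.array(read_eef_pos())
r=atz(P,(316,257),e[2]-.011)-e; print('held offset',r)
dy=float(np.clip(r[1],-.004,.004)); t=[.579,-.165-dy/2]
lower2(*t,.083)
move_gripper(.080,20); pause(.1)
movel([*t,.15],speed=.12)
move_ptp([S[0],S[1]-.03,.18],q(A)); pause(.15)
im,P=snap('wrist','p2.png')
for n in('chocolate','shortbread'):
    for x in tip_of('wrist',n)[:1]: print(n,np.round(x['at']),round(x['confidence'],2),atz(P,x['at'],.062 if n=='chocolate' else .05))
for z in(.05,.062,.072): print(z,proj(P,[*S,z]))
print(read_time_s())
E
```

```text
held offset [ 0.0001  0.0041 -0.011 ]
end z 0.0828 nominal 0.083 f 0.13 5.1 gap 0.05414498669092013
chocolate [315. 177.] 0.71 [ 0.5758 -0.1673  0.062 ]
0.05 [317.2607 171.8055]
0.062 [317.2846 174.2588]
0.072 [317.3063 176.4875]
34.425
```

View pics/p2.png

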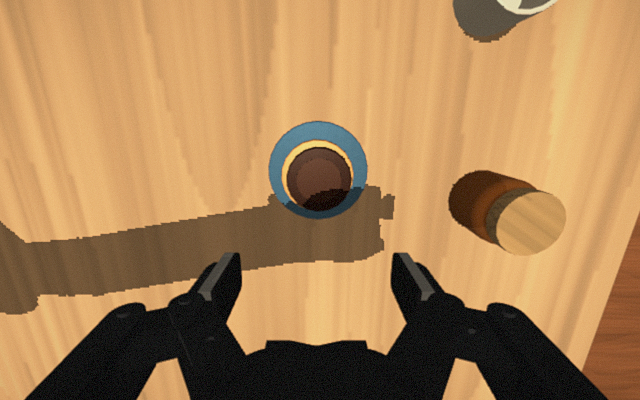

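The contact was clear (+5 N). The chocolate lies flat, top centre about (319.5,179), which I put at (.580,-.167). The plate is about (318,170), so the chocolate is 2–4 mm off the middle and 1–2 mm from the shortbread. Next, the iced biscuit.

```bash
python3 - <<'E'
from h import *
np.set_printoptions(precision=4,suppress=True)
move_gripper(.085,20)
pick(.501,.1015,.036)
move_ptp([*S,.17],q(A)); pause(.15)
snap('wrist','h3.png'); print(read_finger_gap(),read_time_s())
P=camera_params('wrist'); e=np.array(read_eef_pos())
for r in look_for('wrist','iced')[:2]: print(np.round(r['at']),r['confidence'],atz(P,r['at'],e[2]-.009)-e)
E
```

```text
gap 0.058902195739050256 fz 6.462806665284494 eef [0.5017 0.1017 0.037 ]
gap lifted 0.05884887398011834
0.05863366883730918 39.1083
[313. 259.] 0.77 [-0.0017  0.004  -0.009 ]
```

View pics/h3.png

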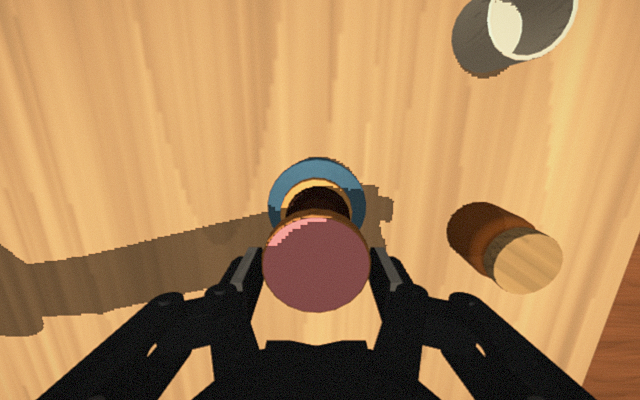

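The iced biscuit is held level, icing up, centre about (316,263), roughly 1.5 mm towards +y of the TCP. I place it.

```bash
python3 - <<'E'
from h import *
np.set_printoptions(precision=4,suppress=True)
t=[.579,-.167]
lower2(*t,.0928)
move_gripper(.080,20); pause(.1)
movel([*t,.16],speed=.12)
move_ptp([S[0],S[1]-.03,.2],q(A)); pause(.2)
im,P=snap('wrist','p3.png')
for x in tip_of('wrist','iced')[:1]: print(np.round(x['at']),round(x['confidence'],2),atz(P,x['at'],.072))
for z in(.05,.062,.072,.084): print(z,proj(P,[*S,z]))
s,Q=snap('scene','f.png'); print('scene stand_top',[np.round(r['at'],1) for r in tip_of('scene','stand_top')[:1]],proj(Q,[*S,.084]))
u,v=proj(Q,[*S,.07]).astype(int)
c=cv2.resize(s[v-40:v+40,u-50:u+50,::-1],(400,320),interpolation=cv2.INTER_CUBIC)
w=cv2.resize(im[90:250,220:420,::-1],(400,320),interpolation=cv2.INTER_CUBIC)
cv2.imwrite('pics/fin.png',np.hstack([c,w])); print(read_time_s())
E
```

```text
end z 0.0926 nominal 0.0928 f -0.55 5.27 gap 0.05819945516504423
0.05 [317.4127 168.4372]
0.062 [317.4363 170.565 ]
0.072 [317.4575 172.4861]
0.084 [317.4853 174.9927]
scene stand_top [array([283.4, 176.9])] [284.5019 167.3597]
44.0
```

View pics/fin.png

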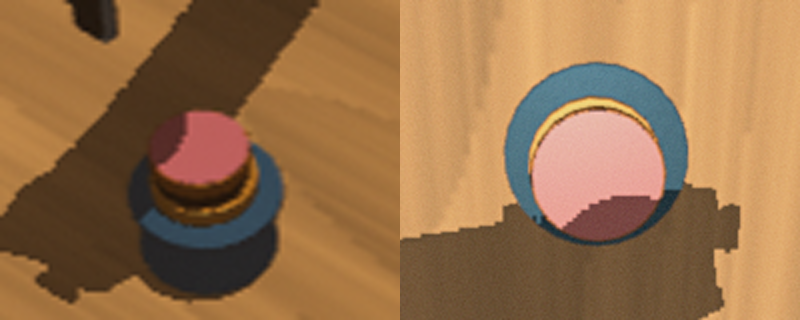

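The stack stands flat and in order, icing up. Iced centre is about (319,177.5) and plate centre about (318.5,166.8) in wrist pixels, so the biscuit is roughly 4 mm off the middle, inside the 10 mm limit. The gripper is clear.

```bash
python3 -c "
from bench import *
sign_off(); print(read_time_s())"
```

```text
the job is handed in; nothing more can be done
the job is handed in; nothing more can be done
```

The stack is built on the blue stand, from below: shortbread, chocolate, iced biscuit with its icing up. I handed the job in shortly after 44 s of the 72 s limit, with the gripper open and clear of everything; no verdict was reported.

**Last checks:**
- In the final wrist and scene pictures all three discs look flat and in order.
- The stack sits about 3–4 mm off the plate's middle (limit 10 mm), and each disc is an estimated 1–2 mm from the one below (limit 8 mm).
- The chocolate and the iced biscuit met the disc below with a clear 5 N rise, within 0.2 mm of the expected height.
- The stand's position in the last picture matches the one from before.
- The robot never went near the cup, tamper or jar, but I did not measure them again at the end.

**What disagreed or failed:**
- The contact reading for the shortbread was probably noise, because its sign was wrong. It was released about 1 mm high, and the picture afterwards showed it flat.
- The plate's top triangulated to about 45 mm, against 50 mm in the text. The contact heights agreed with 50 mm.
- The networks put the plate's middle 2–4 mm away from where the plate outline put it. One first hit for the stand was really the tamper.
- The network did not find the iced biscuit in the final wrist picture, so I judged its position from the outline.

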